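# Take the tall tubing roll off its bayonet spindle and store it

## Robot

A 6-joint arm with a two-finger parallel gripper is mounted at the origin on the work surface. World frame = base frame: x ahead of the robot, y to its left, z up, the work surface at z = 0. Lengths are in m, angles in degrees, forces in N, time in s.
With the tool pointing down it reaches from about 0.375 to 0.925 m from the base axis. Payload 5.7 kg.
Tool frame: the origin (TCP) lies on the centre line of the jaws, within the pads' length; the fingertips stand 19 mm ahead of it and the grasp point (between the pads) is the TCP; x points along the fingers, y is the direction in which the jaws open and shut, and the axes are right-handed (so a half turn about x gives the same grasp; the last joint's range is limited). The gripper opens to 88 mm and grips with 3 to 60 N. Pads are 20 mm wide; open, the fingers measure 115 mm over their backs; the gripper's body (75 mm by 178 mm) begins 61 mm behind the grasp point.
Start: joints at [-78.272, 20.558, 86.54, -0, 72.909, -6.595], TCP at [0.189, -0.57, 0.242] pointing down, gripper open.
Joint ranges: [-170.27, 170.27], [-57.76, 135], [12.27, 136.19], [-55.21, 235.2], [11.17, 155.16], [-170.74, 170.74]. Speed limits (degrees/s): [136.94, 136.94, 180, 180, 180, 180].

## Interface

Orientations are given as [roll, pitch, yaw] about the fixed x, y, z axes, in that order (R = Rz(yaw) Ry(pitch) Rx(roll)).
In Python, from bench import bot gives the robot as it stands.
- The arm moves only by the tool arm_command, never from a script. Its argument "increments" is a list of rows, each an object of numbers: "x", "y", "z": the shift along the tool's x, y, z in m; "wx", "wy", "wz": the turn, a rotation vector about the tool's x, y, z in degrees. A call has 1 to 8 rows; each row shifts and turns the commanded pose from where the row before left it, along the tool's axes as they then stand; what a row does not reach is not made up. A row lasts 1/10 s, in which the tool goes at most 50 mm and 8.59 degrees, less where a joint would pass 70% of its speed; a pose out of reach is approached as far as the arm can. A call with a gripper value outside its range is refused whole. "grip" is the opening, from 0 (shut) to 1 (fully open), set as the call begins (left out, the last holds). The fingers move at their own pace and stop on an object; "force" is the grip in N (left out, the last holds). Time passes only in rows, so rows that do not move let the fingers close. It gives the time, the measured TCP pose, the force and the opening at its end, in the units of the state.
- bot.state(): the state, without advancing time (a new reading comes with each control period).
- bot.capture(name): name is "scene" or "top" or "wrist"; returns the picture (420x560x3 uint8, red, green, blue); there is no depth.
- bot.calibration(name): a dict with "fovy" (degrees; the focal length in pixels is half the picture's height over the tangent of half this angle, whatever the lens; pixels are square), "cx", "cy" (the principal point, pixels), "position" and "attitude" of the camera in the world. Camera axes: x right, y up, looking along -z (the intrinsics and any distortion apply to the point x, -y, -z); pixel columns grow to the right and rows downward; lengths in m; the calibration is good to about 2 mm. A picture is of the moment at which its call begins: read the wrist's pose just before it. calibration takes no time and is no camera call; for the wrist camera it gives the pose at the moment of the call.
- bot.job_done(): hands the job in, once; it reports no verdict.
Trained networks look in the newest picture that a camera, given by its name, has taken for a name from the list of things; names that differ only in an ending like _2 or _b are one class to them, and where a whole thing is asked for, a point or a joint stands for the part that bears it (a point fixed in the world has none). Each returns a list of dicts, best first, with "confidence" (0 to 1); they miss things now and then, are a little off and sometimes report something else, mostly with a low value. They report only what shows in the picture. A call takes as long as a camera call. They do not tell look-alikes from the thing itself.
- bot.spot_in(camera, query): "xyz" ([x, y, z] in m, in world coordinates, good to about 4 mm: the middle of the surface that is visible of it).
- bot.pinpoint(camera, query): "xyz" ([x, y, z] in m, in world coordinates, good to about 4 mm: a listed point, or the origin of a listed thing).
The state is a dict: "time": time; "joint_positions": joint angles; "joint_vel": joint speeds; "tau": joint torques, N m; "ee_pos": TCP position; "eef_rot": TCP orientation; "wrist_force": force on the tool from outside, world axes, zero at the start; "wrist_torque": the same for the moment, N m; "finger_gap": finger opening in m.
Only numpy, scipy, OpenCV 4.12 (cv2) and the standard library are available. Lean on these libraries where they do the work, as an engineer would, in place of code of your own. Each camera call takes 0.05 s, during which the arm holds its last target. There are 200 camera calls.

## Task

Take the taller of the two wound tubing rolls off its spindle: hidden ears on the post hold it, so lift it lightly, turn it anticlockwise, regrasping if need be, until you feel it come free, and draw it straight up without lifting or dragging the loose stand. Then set it down gently, upright, in the empty bay of the grey tray and let go. Leave the short roll on its spindle and the card core in the tray where they are.

Things in the scene. Friction and masses are not known exactly. Their poses are not given: they have to be found in the camera images.
- roll_tall_mid (a point): Centre (half-way up) of the tall roll: a stiff ring 60 mm in diameter and 80 mm high, white tubing wound on a card core, axis z vertical, 0.17 to 0.33 kg; grip it across its diameter. It stands around its stand's post, its foot 25 mm and its top 105 mm above the bench. It turns freely unless pulled up against the ears, and let go it sinks and keeps its angle; it is clear of the post once lifted 90 mm.
- roll_tall: The same roll; origin at the centre of its foot, z up its axis. Its bore is 42 mm wide; at the foot an inward ledge, 6 mm thick, leaves a 30 mm round hole with two opposite notches, on this frame's +x and -x. The notches let the post's ears through only within about 0.15 rad of the right angle.
- stand_tall_ears (a point): On the post's axis, level with the undersides of its two opposite ears, 45 mm above the bench (ears 39 mm across, 5 mm wide, 6 mm high, inside the roll's bore, out of sight). Lifted unturned, the roll is stopped by them after about 14 mm. The ears' angle is not tied to any frame given.
- stand_tall_tip (a point): Tip of the post (24 mm thick, 26 mm at the tip), 115 mm above the bench. To free the roll, turn it anticlockwise (seen from above) from its starting angle by 0.3 to 2.2 rad (17 to 126 degrees), different every time and known only by touch: at the right angle the roll rises past those 14 mm without resistance.
- stand_tall_base (a point): Centre of the underside of the tall roll's stand: a loose round dark iron base, 120 mm in diameter, 25 mm high, the post upright at its centre. With its post 2.5 kg: it lifts off the bench if the roll is pulled up against the ears with more than about 25 N, and should stay where it is.
- roll_short_mid (a point): Centre of the short roll: same diameter and look, 45 mm high, on the other stand; its centre is 47 mm above the bench, to be left there.
- stand_short_base (a point): Centre of the underside of the short roll's stand, identical to the other one.
- tray_bay (a point): Centre of the floor of the tray's empty bay, 6 mm above the bench: the bay is 92 mm square inside, with 5 mm walls 18 mm high (above the bench). The frame's x axis runs along the grey tray (200 x 102 mm, fixed to the bench) towards its other bay, whose centre is 98 mm away on +x.
- tray: The grey two-bay tray, origin at the centre of its underside, x along its length; the empty bay lies on its -x side.
- core_mid (a point): Centre of the empty card core, a 60 mm ring 40 mm high, standing in the other bay; to be left there.
Things that resemble listed ones, but are neither listed nor needed, are in the scene too. Of the things that look like the tray, take the one that is farthest to the robot's right at the start.

How it is judged (in metres and radians):
On the way:
1. the tall roll has been drawn up clear of its post (its centre more than 155 mm above the stand's foot) (z of roll_tall_mid in the frame of stand_tall_base above 0.155 m and contact force between the fingers and roll_tall above 0.5 N), for 0.1 s.
At the end, for the whole second after the job is handed in: The tall roll stands upright (within 6 degrees) and at rest on the floor of the tray's empty bay, its axis within 25 mm of the bay's centre, released; the short roll, the card core and both stands are within 20 mm of where they began (horizontal distance between roll_tall_mid and tray_bay below 0.025 m and z of roll_tall_mid in the frame of tray_bay between 0.035 and 0.045 m and angle between roll_tall_mid's own z axis and vertical below 0.1 rad and linear speed of roll_tall below 0.02 m/s and distance of each of roll_short_mid, core_mid, stand_tall_base, stand_short_base from where it was at the start of the episode below 0.02 m); the robot touches nothing.
It fails at once if the tall roll's stand is lifted, tipped or dragged more than 20 mm (distance of stand_tall_base from where it was at the start of the episode above 0.02 m or angle between stand_tall_base's own z axis and vertical above 0.15 rad).
It fails at once if the short roll or its stand is moved more than 20 mm (distance of any of roll_short_mid, stand_short_base from where it was at the start of the episode above 0.02 m).
It fails at once if the card core is moved more than 20 mm (distance of core_mid from where it was at the start of the episode above 0.02 m).
It fails at once if the tall roll is dropped or slammed into the tray (faster than 0.4 m/s within 50 mm of its floor) (horizontal distance between roll_tall_mid and tray_bay below 0.06 m and z of roll_tall_mid in the frame of tray_bay below 0.09 m and linear speed of roll_tall above 0.4 m/s).
It also fails if it takes over 64 s, if anything falls off the work surface, if the arm or the gripper's body presses on something with over 40 N, if the wrist force passes 120 N, or if a joint passes its speed limit or range.

## Working session

There is one attempt and no reset: what is moved stays moved. The work goes in short steps, Python scripts to look and compute and a tool call to move; the robot and the scene stay as the last step left them, time stands still between calls to the robot, and variables do not carry over. Pictures are saved under pics/ and viewed, about 8 in all and at most 12, crops included, and the job is handed in when it is done.

Besides the shell and the picture viewer there is one more tool, called after ">>>" as name([rows], argument=value, ...), one row to a line, values as JSON. arm_command: Moves the arm, as the interface text tells. Its arguments: {"type":"object","properties":{"increments":{"type":"array"},"grip":{"type":"number"},"force":{"type":"number"}},"required":["increments"]}

```bash
mkdir -p pics
python3 - <<'E'
from bench import bot
import cv2,numpy as np
s=bot.state();print(s['time'],s['ee_pos'],s['eef_rot'],s['wrist_force'],s['finger_gap'])
ims=[]
for c in ['scene','top']:
    im=bot.capture(c);cv2.imwrite(f'pics/{c}0.png',im[:,:,::-1])
    for q in ['roll_tall_mid','roll_short_mid','stand_tall_tip','stand_tall_base','tray_bay','tray','core_mid']:
        print(c,q,[(np.round(d['xyz'],3).tolist(),round(d['confidence'],2)) for d in bot.pinpoint(c,q)])
    print(c,bot.calibration(c))
print(bot.state()['time'])
E
```

```text
0.0 [ 0.18847556 -0.5689366   0.24083098] [-97.28629568  89.89656668 101.03514455] [ 0.15995003 -0.11792252  0.10747687] 0.08771432408023169
scene roll_tall_mid [([0.553, -0.015, 0.063], 0.79), ([0.526, -0.229, 0.008], 0.45)]
scene roll_short_mid [([0.588, 0.211, 0.043], 0.59)]
scene stand_tall_tip [([0.555, -0.014, 0.118], 0.9)]
scene stand_tall_base [([0.552, -0.017, -0.0], 0.91)]
scene tray_bay [([0.525, -0.231, 0.008], 0.9), ([0.268, 0.259, 0.009], 0.58)]
scene tray [([0.575, -0.226, 0.001], 0.94), ([0.314, 0.266, 0.002], 0.57), ([0.525, -0.229, 0.01], 0.42)]
scene core_mid [([0.622, -0.219, 0.023], 0.63)]
scene {'fovy': 51.93833211383419, 'cx': 279.37672528883473, 'cy': 212.51537903000818, 'position': array([0.79091049, 0.59835326, 0.62686213]), 'attitude': array([ 51.59587477,  -0.2862421 , 150.58322511])}
top roll_tall_mid [([0.556, -0.018, 0.064], 0.81)]
top roll_short_mid [([0.586, 0.212, 0.045], 0.78)]
top stand_tall_tip []
top stand_tall_base [([0.555, -0.018, -0.001], 0.7)]
top tray_bay [([0.53, -0.227, 0.002], 0.93), ([0.263, 0.261, 0.008], 0.76), ([0.554, -0.016, 0.026], 0.33)]
top tray [([0.315, 0.265, 0.003], 0.74), ([0.574, -0.224, 0.001], 0.72)]
top core_mid [([0.625, -0.219, 0.027], 0.83)]
top {'fovy': 51.96376050331995, 'cx': 282.84083291305575, 'cy': 207.4472072076266, 'position': array([0.42117611, 0.00875035, 0.8539311 ]), 'attitude': array([  3.54257118,   1.29936978, -88.84806816])}
0.8
```

View pics/scene0.png

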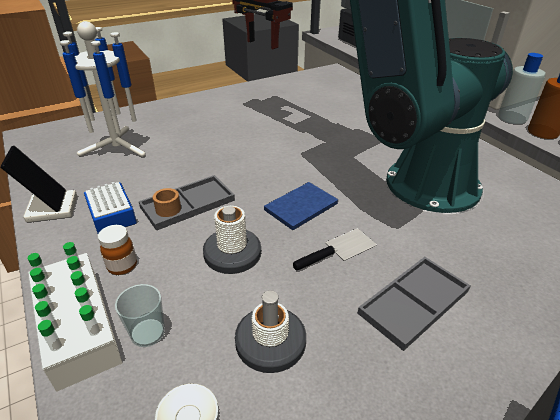

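View pics/top0.png

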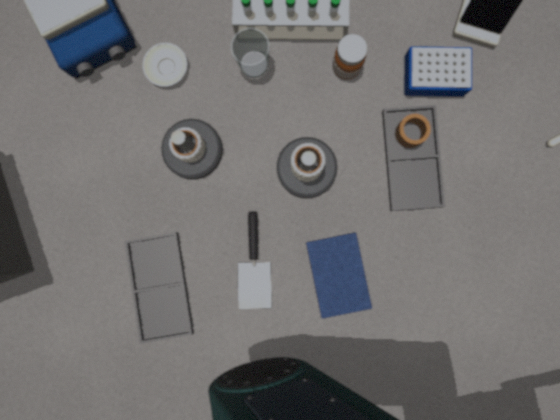

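The scene image shows the tall roll at (231,232), with its post tip just peeking out, and the short roll at (270,325) with a long post. The card core at (166,202) stands in one tray, and an empty look-alike tray is at (415,300). I choose the roll at (231,232) and the tray with the core, which is on the robot's right (−y). Next I check the choice in a close crop and work out the approach.

```bash
cat > h.py <<'E'
from bench import bot
import numpy as np, cv2
from scipy.spatial.transform import Rotation as Ro
def pose():
    s=bot.state(); return s,np.array(s['ee_pos']),Ro.from_euler('xyz',s['eef_rot'],degrees=True).as_matrix()
def to(t):
    s,p,R=pose(); print('t',s['time'],'p',p.round(4),'yaxis',np.degrees(np.arctan2(R[1,1],R[0,1])).round(1),'xaxis',R[:,0].round(3),'j6',s['joint_positions'][5].round(1),'F',np.round(s['wrist_force'],2),'gap',round(s['finger_gap'],4))
    print('tool shift mm',(R.T@(np.array(t)-p)*1000).round(1))
E
python3 - <<'E'
from h import *
to([.555,-.016,.22])
im=cv2.imread('pics/scene0.png'); cv2.imwrite('pics/c.png',cv2.resize(im[165:365,120:310],None,fx=3,fy=3,interpolation=cv2.INTER_CUBIC))
E
```

```text
t 0.8 p [ 0.1886 -0.5696  0.2416] yaxis -71.7 xaxis [-0.  0. -1.] j6 -6.6 F [-0.    0.08 -0.14] gap 0.0877
tool shift mm [  21.7 -410.3 -521.9]
```

View pics/c.png

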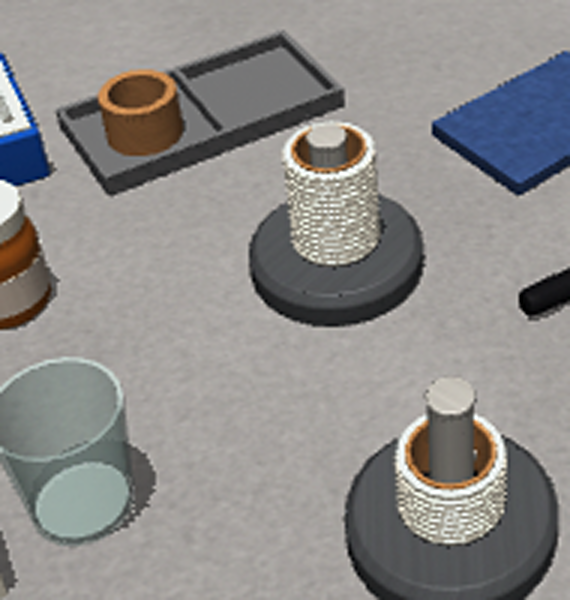

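The crop confirms both choices. Moving above the roll.

>>> arm_command([
  {"x": 0.0014, "y": -0.0256, "z": -0.0326},
  {"x": 0.0014, "y": -0.0256, "z": -0.0326},
  {"x": 0.0014, "y": -0.0256, "z": -0.0326},
  {"x": 0.0014, "y": -0.0256, "z": -0.0326},
  {"x": 0.0014, "y": -0.0256, "z": -0.0326},
  {"x": 0.0014, "y": -0.0256, "z": -0.0326},
  {"x": 0.0014, "y": -0.0256, "z": -0.0326},
  {"x": 0.0014, "y": -0.0256, "z": -0.0326},
], grip=1, force=15)

```text
validation failed for argument at $.in...
```

>>> arm_command([
  {"x": 0.0014, "y": -0.0256, "z": -0.0326},
  {"x": 0.0014, "y": -0.0256, "z": -0.0326},
  {"x": 0.0014, "y": -0.0256, "z": -0.0326},
  {"x": 0.0014, "y": -0.0256, "z": -0.0326},
  {"x": 0.0014, "y": -0.0256, "z": -0.0326},
  {"x": 0.0014, "y": -0.0256, "z": -0.0326},
  {"x": 0.0014, "y": -0.0256, "z": -0.0326},
  {"x": 0},
])

```text
validation failed for argument at $.in...
```

Run:
```python
from h import *
to([.555,-.016,.22])
im=bot.capture('wrist');cv2.imwrite('pics/w1.png',im[:,:,::-1])
for q in ['roll_tall_mid','stand_tall_tip','stand_tall_base']:
    print(q,[(np.round(d['xyz'],4).tolist(),round(d['confidence'],2)) for d in bot.pinpoint('wrist',q)])
c=bot.calibration('wrist');print(c)
# where would assumed points project
P=Ro.from_euler('xyz',c['attitude'],degrees=True).as_matrix();f=210/np.tan(np.radians(c['fovy']/2))
for w in ([.555,-.016,.105],[.555,-.016,.115]):
    q=P.T@(np.array(w)-c['position']);print(w,c['cx']+f*q[0]/-q[2],c['cy']+f*-q[1]/-q[2])
```

```text
t 0.8 p [ 0.1886 -0.5696  0.2416] yaxis -71.7 xaxis [-0.  0. -1.] j6 -6.6 F [-0.    0.08 -0.14] gap 0.0877
tool shift mm [  21.7 -410.3 -521.9]
roll_tall_mid []
stand_tall_tip []
stand_tall_base []
{'fovy': 60.30507843903961, 'cx': 282.62474736198743, 'cy': 211.23443995808213, 'position': array([ 0.25233051, -0.54738055,  0.38510182]), 'attitude': array([-1.42759457e+01,  2.80001567e-03, -7.16819288e+01])}
[0.555, -0.016, 0.105] -645.4588605931422 -943.7560825960865
[0.555, -0.016, 0.115] -705.5243691580267 -1012.5523932053358
```

View pics/w1.png

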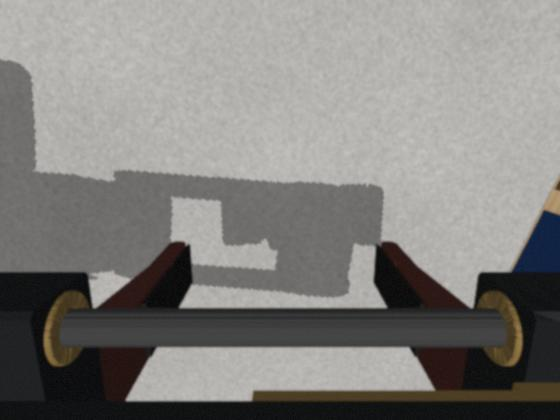

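The calls were refused at validation, so the arm hasn't moved and the wrist view shows only bare bench between the fingers. I'll retry with all six keys in each row.

>>> arm_command([
  {"x": 0.0014, "y": -0.0256, "z": -0.0326, "wx": 0, "wy": 0, "wz": 0},
  {"x": 0.0014, "y": -0.0256, "z": -0.0326, "wx": 0, "wy": 0, "wz": 0},
  {"x": 0.0014, "y": -0.0256, "z": -0.0326, "wx": 0, "wy": 0, "wz": 0},
  {"x": 0.0014, "y": -0.0256, "z": -0.0326, "wx": 0, "wy": 0, "wz": 0},
], grip=1, force=15)

```text
time: 1.4
ee_pos: [0.2808, -0.4301, 0.236]
eef_rot: [154.2, 90.0, -7.5]
wrist_force: [0.7, -0.3, 0.1]
finger_gap: 0.0877
```

>>> arm_command([
  {"x": 0.0014, "y": -0.0256, "z": -0.0326, "wx": 0, "wy": 0, "wz": 0},
  {"x": 0.0014, "y": -0.0256, "z": -0.0326, "wx": 0, "wy": 0, "wz": 0},
  {"x": 0.0014, "y": -0.0256, "z": -0.0326, "wx": 0, "wy": 0, "wz": 0},
  {"x": 0.0014, "y": -0.0256, "z": -0.0326, "wx": 0, "wy": 0, "wz": 0},
  {"x": 0.0014, "y": -0.0256, "z": -0.0326, "wx": 0, "wy": 0, "wz": 0},
  {"x": 0.0014, "y": -0.0256, "z": -0.0326, "wx": 0, "wy": 0, "wz": 0},
])

```text
time: 2.0
ee_pos: [0.4184, -0.2226, 0.2279]
eef_rot: [133.9, 90.0, -27.8]
wrist_force: [0.4, -0.6, -0.2]
finger_gap: 0.088
```

>>> arm_command([
  {"x": 0.0014, "y": -0.0256, "z": -0.0326, "wx": 0, "wy": 0, "wz": 0},
  {"x": 0.0014, "y": -0.0256, "z": -0.0326, "wx": 0, "wy": 0, "wz": 0},
  {"x": 0.0014, "y": -0.0256, "z": -0.0326, "wx": 0, "wy": 0, "wz": 0},
  {"x": 0.0014, "y": -0.0256, "z": -0.0326, "wx": 0, "wy": 0, "wz": 0},
  {"x": 0.0014, "y": -0.0256, "z": -0.0326, "wx": 0, "wy": 0, "wz": 0},
  {"x": 0.0014, "y": -0.0256, "z": -0.0326, "wx": 0, "wy": 0, "wz": 0},
  {"x": 0, "y": 0, "z": 0, "wx": 0, "wy": 0, "wz": 0},
])

```text
time: 2.7
ee_pos: [0.5575, -0.013, 0.2193]
eef_rot: [-162.4, 89.9, 36.2]
wrist_force: [0.2, 0.0, -0.5]
finger_gap: 0.0875
```

Run:
```python
from h import *
to([.555,-.016,.22])
c=bot.calibration('wrist')
im=bot.capture('wrist');cv2.imwrite('pics/w1.png',im[:,:,::-1])
for q in ['roll_tall_mid','stand_tall_tip','stand_tall_base']:
    print(q,[(np.round(d['xyz'],4).tolist(),round(d['confidence'],2)) for d in bot.pinpoint('wrist',q)])
P=Ro.from_euler('xyz',c['attitude'],degrees=True).as_matrix();f=210/np.tan(np.radians(c['fovy']/2))
for w in ([.555,-.016,.105],[.555,-.016,.115],[.555,-.016,.025]):
    q=P.T@(np.array(w)-c['position']);print(w,c['cx']+f*q[0]/-q[2],c['cy']+f*-q[1]/-q[2])
```

```text
t 2.7 p [ 0.5575 -0.013   0.2193] yaxis -71.4 xaxis [ 0.002  0.002 -1.   ] j6 62.9 F [ 0.23  0.   -0.51] gap 0.0875
tool shift mm [-0.7  2.1  3.3]
roll_tall_mid []
stand_tall_tip [([0.5477, -0.0172, 0.1153], 0.62)]
stand_tall_base [([0.5508, -0.0144, 0.0029], 0.73)]
[0.555, -0.016, 0.105] 286.85809306079483 218.47576583052606
[0.555, -0.016, 0.115] 287.007512134089 222.174822399983
[0.555, -0.016, 0.025] 285.96522770026775 196.37176394719899
```

View pics/w1.png

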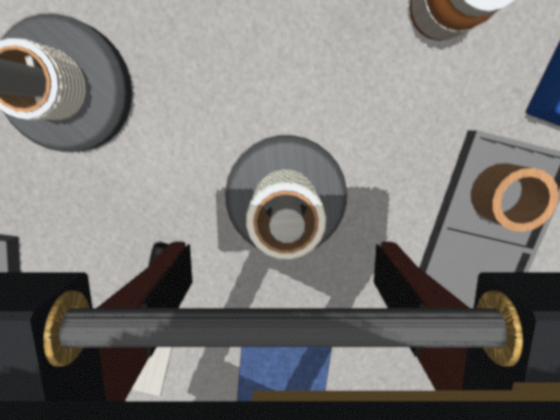

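The roll's top rim is centred near (286,220) and the post tip near (288,226), between the fingers at about (287,·). That is within 3 mm of the prediction. Descending, with fingertips clear on both sides.

>>> arm_command([
  {"x": 0.012, "y": 0, "z": 0.002, "wx": 0, "wy": 0, "wz": 0},
  {"x": 0.018, "y": 0, "z": 0, "wx": 0, "wy": 0, "wz": 0},
  {"x": 0.018, "y": 0, "z": 0, "wx": 0, "wy": 0, "wz": 0},
  {"x": 0.012, "y": 0, "z": 0, "wx": 0, "wy": 0, "wz": 0},
  {"x": 0, "y": 0, "z": 0, "wx": 0, "wy": 0, "wz": 0},
  {"x": 0, "y": 0, "z": 0, "wx": 0, "wy": 0, "wz": 0},
])

```text
time: 3.5
ee_pos: [0.5528, -0.0178, 0.1592]
eef_rot: [-34.8, 90.0, 163.5]
wrist_force: [0.5, -0.7, -0.1]
finger_gap: 0.0876
```

Run:
```python
from h import *
to([.553,-.0165,.085])
```

```text
t 3.5 p [ 0.5528 -0.0178  0.1592] yaxis -71.7 xaxis [-0.001  0.    -1.   ] j6 62.7 F [ 0.48 -0.67 -0.1 ] gap 0.0876
tool shift mm [74.2 -1.2 -0.6]
```

>>> arm_command([
  {"x": 0.015, "y": -0.001, "z": 0, "wx": 0, "wy": 0, "wz": 0},
  {"x": 0.018, "y": 0, "z": 0, "wx": 0, "wy": 0, "wz": 0},
  {"x": 0.018, "y": 0, "z": 0, "wx": 0, "wy": 0, "wz": 0},
  {"x": 0.014, "y": 0, "z": 0, "wx": 0, "wy": 0, "wz": 0},
  {"x": 0.009, "y": 0, "z": 0, "wx": 0, "wy": 0, "wz": 0},
  {"x": 0, "y": 0, "z": 0, "wx": 0, "wy": 0, "wz": 0},
  {"x": 0, "y": 0, "z": 0, "wx": 0, "wy": 0, "wz": 0},
])

```text
time: 4.2
ee_pos: [0.5533, -0.0165, 0.0859]
eef_rot: [159.2, 89.9, -2.4]
wrist_force: [0.2, 0.0, 0.3]
finger_gap: 0.0873
```

>>> arm_command([
  {"x": 0, "y": 0, "z": 0, "wx": 0, "wy": 0, "wz": 0},
  {"x": 0, "y": 0, "z": 0, "wx": 0, "wy": 0, "wz": 0},
  {"x": 0, "y": 0, "z": 0, "wx": 0, "wy": 0, "wz": 0},
  {"x": 0, "y": 0, "z": 0, "wx": 0, "wy": 0, "wz": 0},
  {"x": 0, "y": 0, "z": 0, "wx": 0, "wy": 0, "wz": 0},
  {"x": 0, "y": 0, "z": 0, "wx": 0, "wy": 0, "wz": 0},
], grip=0, force=15)

```text
time: 4.8
ee_pos: [0.553, -0.0164, 0.0856]
eef_rot: [168.6, 90.0, 7.0]
wrist_force: [-0.7, 0.1, 3.7]
finger_gap: 0.06
```

>>> arm_command([
  {"x": -0.006, "y": 0, "z": 0, "wx": 0, "wy": 0, "wz": 0},
  {"x": -0.004, "y": 0, "z": 0, "wx": 0, "wy": 0, "wz": 0},
  {"x": 0, "y": 0, "z": 0, "wx": 0, "wy": 0, "wz": 0},
  {"x": 0, "y": 0, "z": 0, "wx": 0, "wy": 0, "wz": 0},
])

```text
time: 5.2
ee_pos: [0.5527, -0.0164, 0.0953]
eef_rot: [-91.3, 90.0, 107.1]
wrist_force: [-0.6, 0.1, -2.6]
finger_gap: 0.0595
```

The gripped roll's weight shows as −2.6 N at a 10 mm lift. Next I find the ear contact.

>>> arm_command([
  {"x": -0.002, "y": 0, "z": 0, "wx": 0, "wy": 0, "wz": 0},
  {"x": -0.002, "y": 0, "z": 0, "wx": 0, "wy": 0, "wz": 0},
  {"x": 0, "y": 0, "z": 0, "wx": 0, "wy": 0, "wz": 0},
])

```text
time: 5.5
ee_pos: [0.5529, -0.0164, 0.0995]
eef_rot: [172.8, 90.0, 11.1]
wrist_force: [-0.3, -1.3, -2.7]
finger_gap: 0.0598
```

>>> arm_command([
  {"x": -0.001, "y": 0, "z": 0, "wx": 0, "wy": 0, "wz": 0},
  {"x": 0, "y": 0, "z": 0, "wx": 0, "wy": 0, "wz": 0},
])

```text
time: 5.7
ee_pos: [0.5527, -0.0164, 0.0998]
eef_rot: [-47.6, 90.0, 150.7]
wrist_force: [1.5, -0.1, -8.8]
finger_gap: 0.0597
```

Contact is at z ≈ 0.0998 (−8.8 N, against −2.7 N free). I'll repeat one cycle: lower 4 mm, turn anticlockwise, raise 4 mm and read the force.

>>> arm_command([
  {"x": 0.004, "y": 0, "z": 0, "wx": 0, "wy": 0, "wz": 0},
  {"x": 0, "y": 0, "z": 0, "wx": -5, "wy": 0, "wz": 0},
  {"x": 0, "y": 0, "z": 0, "wx": -5, "wy": 0, "wz": 0},
  {"x": 0, "y": 0, "z": 0, "wx": -5, "wy": 0, "wz": 0},
  {"x": 0, "y": 0, "z": 0, "wx": 0, "wy": 0, "wz": 0},
  {"x": -0.004, "y": 0, "z": 0, "wx": 0, "wy": 0, "wz": 0},
  {"x": 0, "y": 0, "z": 0, "wx": 0, "wy": 0, "wz": 0},
])

```text
time: 6.4
ee_pos: [0.5522, -0.0163, 0.1]
eef_rot: [-45.9, 89.9, 167.4]
wrist_force: [-0.1, -0.2, -7.2]
finger_gap: 0.0596
```

Run:
```python
from h import *
to([.553,-.0165,.1])
```

```text
t 6.4 p [ 0.5522 -0.0163  0.1   ] yaxis -56.8 xaxis [-0.001  0.    -1.   ] j6 47.9 F [-0.15 -0.21 -7.22] gap 0.0596
tool shift mm [-0.   0.6 -0.6]
```

The direction is right: +15°, and the roll is still blocked.

>>> arm_command([
  {"x": 0.004, "y": 0, "z": 0, "wx": 0, "wy": 0, "wz": 0},
  {"x": 0, "y": 0, "z": 0, "wx": -5, "wy": 0, "wz": 0},
  {"x": 0, "y": 0, "z": 0, "wx": -5, "wy": 0, "wz": 0},
  {"x": 0, "y": 0, "z": 0, "wx": 0, "wy": 0, "wz": 0},
  {"x": -0.0045, "y": 0, "z": 0, "wx": 0, "wy": 0, "wz": 0},
  {"x": 0, "y": 0, "z": 0, "wx": 0, "wy": 0, "wz": 0},
])

```text
time: 7.0
ee_pos: [0.5524, -0.0164, 0.1005]
eef_rot: [-55.1, 90.0, 168.1]
wrist_force: [0.6, -0.2, -6.9]
finger_gap: 0.0596
```

>>> arm_command([
  {"x": 0.004, "y": 0, "z": 0, "wx": 0, "wy": 0, "wz": 0},
  {"x": 0, "y": 0, "z": 0, "wx": -5, "wy": 0, "wz": 0},
  {"x": 0, "y": 0, "z": 0, "wx": -5, "wy": 0, "wz": 0},
  {"x": 0, "y": 0, "z": 0, "wx": 0, "wy": 0, "wz": 0},
  {"x": -0.004, "y": 0, "z": 0, "wx": 0, "wy": 0, "wz": 0},
  {"x": 0, "y": 0, "z": 0, "wx": 0, "wy": 0, "wz": 0},
])

```text
time: 7.6
ee_pos: [0.5526, -0.0164, 0.1007]
eef_rot: [-72.8, 90.0, 160.4]
wrist_force: [-0.2, -0.6, -6.2]
finger_gap: 0.0596
```

>>> arm_command([
  {"x": 0, "y": 0, "z": 0, "wx": 0, "wy": 0, "wz": 0},
  {"x": -0.001, "y": 0, "z": 0, "wx": 0, "wy": 0, "wz": 0},
  {"x": 0, "y": 0, "z": 0, "wx": 0, "wy": 0, "wz": 0},
], force=25)

```text
time: 7.9
ee_pos: [0.5525, -0.0164, 0.1009]
eef_rot: [-68.0, 90.0, 165.3]
wrist_force: [3.1, -0.9, -17.3]
finger_gap: 0.0595
```

Firmly blocked at 35°. Grip is now 25 N; I'll keep probing at about 0.5 mm lower.

>>> arm_command([
  {"x": 0.0045, "y": 0, "z": 0, "wx": 0, "wy": 0, "wz": 0},
  {"x": 0, "y": 0, "z": 0, "wx": -5, "wy": 0, "wz": 0},
  {"x": 0, "y": 0, "z": 0, "wx": -5, "wy": 0, "wz": 0},
  {"x": 0, "y": 0, "z": 0, "wx": 0, "wy": 0, "wz": 0},
  {"x": -0.004, "y": 0, "z": 0, "wx": 0, "wy": 0, "wz": 0},
  {"x": 0, "y": 0, "z": 0, "wx": 0, "wy": 0, "wz": 0},
])

```text
time: 8.5
ee_pos: [0.5521, -0.0163, 0.1008]
eef_rot: [-78.1, 89.9, 165.2]
wrist_force: [1.0, 0.2, -11.4]
finger_gap: 0.0595
```

>>> arm_command([
  {"x": 0.004, "y": 0, "z": 0, "wx": 0, "wy": 0, "wz": 0},
  {"x": 0, "y": 0, "z": 0, "wx": -5, "wy": 0, "wz": 0},
  {"x": 0, "y": 0, "z": 0, "wx": -5, "wy": 0, "wz": 0},
  {"x": 0, "y": 0, "z": 0, "wx": 0, "wy": 0, "wz": 0},
  {"x": -0.004, "y": 0, "z": 0, "wx": 0, "wy": 0, "wz": 0},
  {"x": 0, "y": 0, "z": 0, "wx": 0, "wy": 0, "wz": 0},
])

```text
time: 9.1
ee_pos: [0.5523, -0.0164, 0.1008]
eef_rot: [-84.9, 89.9, 168.3]
wrist_force: [0.1, -0.1, -10.7]
finger_gap: 0.0591
```

>>> arm_command([
  {"x": 0.004, "y": 0, "z": 0, "wx": 0, "wy": 0, "wz": 0},
  {"x": 0, "y": 0, "z": 0, "wx": -5, "wy": 0, "wz": 0},
  {"x": 0, "y": 0, "z": 0, "wx": -5, "wy": 0, "wz": 0},
  {"x": 0, "y": 0, "z": 0, "wx": 0, "wy": 0, "wz": 0},
  {"x": -0.004, "y": 0, "z": 0, "wx": 0, "wy": 0, "wz": 0},
  {"x": 0, "y": 0, "z": 0, "wx": 0, "wy": 0, "wz": 0},
])

```text
time: 9.7
ee_pos: [0.5524, -0.0164, 0.1009]
eef_rot: [-98.4, 90.0, 164.8]
wrist_force: [1.4, -0.2, -10.9]
finger_gap: 0.0594
```

>>> arm_command([
  {"x": 0.004, "y": 0, "z": 0, "wx": 0, "wy": 0, "wz": 0},
  {"x": 0, "y": 0, "z": 0, "wx": -5, "wy": 0, "wz": 0},
  {"x": 0, "y": 0, "z": 0, "wx": -5, "wy": 0, "wz": 0},
  {"x": 0, "y": 0, "z": 0, "wx": 0, "wy": 0, "wz": 0},
  {"x": -0.004, "y": 0, "z": 0, "wx": 0, "wy": 0, "wz": 0},
  {"x": 0, "y": 0, "z": 0, "wx": 0, "wy": 0, "wz": 0},
])

```text
time: 10.3
ee_pos: [0.5527, -0.0164, 0.1015]
eef_rot: [-136.1, 90.0, 137.1]
wrist_force: [-0.5, 0.0, -5.3]
finger_gap: 0.0595
```

>>> arm_command([
  {"x": 0.004, "y": 0, "z": 0, "wx": 0, "wy": 0, "wz": 0},
  {"x": 0, "y": 0, "z": 0, "wx": -5, "wy": 0, "wz": 0},
  {"x": 0, "y": 0, "z": 0, "wx": -5, "wy": 0, "wz": 0},
  {"x": 0, "y": 0, "z": 0, "wx": 0, "wy": 0, "wz": 0},
  {"x": -0.004, "y": 0, "z": 0, "wx": 0, "wy": 0, "wz": 0},
  {"x": 0, "y": 0, "z": 0, "wx": 0, "wy": 0, "wz": 0},
])

```text
time: 10.9
ee_pos: [0.5532, -0.0165, 0.1018]
eef_rot: [75.2, 89.9, -1.6]
wrist_force: [-0.4, -0.7, -2.8]
finger_gap: 0.0597
```

It reads free at 85° (−2.8 N, weight only) and was marginal at 75°. I'll confirm by rising a few mm.

>>> arm_command([
  {"x": -0.001, "y": 0, "z": 0, "wx": 0, "wy": 0, "wz": 0},
  {"x": -0.001, "y": 0, "z": 0, "wx": 0, "wy": 0, "wz": 0},
  {"x": 0, "y": 0, "z": 0, "wx": 0, "wy": 0, "wz": 0},
])

```text
time: 11.2
ee_pos: [0.5529, -0.0164, 0.1034]
eef_rot: [83.8, 90.0, 7.1]
wrist_force: [-0.7, 0.8, -2.6]
finger_gap: 0.0595
```

>>> arm_command([
  {"x": -0.001, "y": 0, "z": 0, "wx": 0, "wy": 0, "wz": 0},
  {"x": -0.001, "y": 0, "z": 0, "wx": 0, "wy": 0, "wz": 0},
  {"x": 0, "y": 0, "z": 0, "wx": 0, "wy": 0, "wz": 0},
])

```text
time: 11.5
ee_pos: [0.5529, -0.0164, 0.1054]
eef_rot: [99.0, 90.0, 22.3]
wrist_force: [-0.8, -0.4, -2.5]
finger_gap: 0.0593
```

>>> arm_command([
  {"x": -0.003, "y": 0, "z": 0, "wx": 0, "wy": 0, "wz": 0},
  {"x": -0.003, "y": 0, "z": 0, "wx": 0, "wy": 0, "wz": 0},
  {"x": -0.003, "y": 0, "z": 0, "wx": 0, "wy": 0, "wz": 0},
  {"x": 0, "y": 0, "z": 0, "wx": 0, "wy": 0, "wz": 0},
])

```text
time: 11.9
ee_pos: [0.5532, -0.0165, 0.1149]
eef_rot: [73.8, 89.9, -2.8]
wrist_force: [0.5, -0.3, -1.7]
finger_gap: 0.0593
```

The roll is past the ears with no resistance. Drawing it straight up.

>>> arm_command([
  {"x": -0.008, "y": 0, "z": 0, "wx": 0, "wy": 0, "wz": 0},
  {"x": -0.012, "y": 0, "z": 0, "wx": 0, "wy": 0, "wz": 0},
  {"x": -0.015, "y": 0, "z": 0, "wx": 0, "wy": 0, "wz": 0},
  {"x": -0.015, "y": 0, "z": 0, "wx": 0, "wy": 0, "wz": 0},
  {"x": -0.015, "y": 0, "z": 0, "wx": 0, "wy": 0, "wz": 0},
  {"x": -0.015, "y": 0, "z": 0, "wx": 0, "wy": 0, "wz": 0},
  {"x": -0.015, "y": 0, "z": 0, "wx": 0, "wy": 0, "wz": 0},
  {"x": 0, "y": 0, "z": 0, "wx": 0, "wy": 0, "wz": 0},
])

```text
time: 12.7
ee_pos: [0.5545, -0.0167, 0.2122]
eef_rot: [69.0, 89.7, -7.7]
wrist_force: [0.9, -1.0, -2.7]
finger_gap: 0.0594
```

Run:
```python
from h import *
to([.5275,-.229,.2])
for c in ['scene','top']:
    im=bot.capture(c);cv2.imwrite(f'pics/{c}1.png',im[:,:,::-1])
    for q in ['roll_tall_mid','stand_tall_base','tray_bay','tray','core_mid']:
        print(c,q,[(np.round(d['xyz'],3).tolist(),round(d['confidence'],2)) for d in bot.pinpoint(c,q)])
```

```text
t 12.7 p [ 0.5545 -0.0167  0.2122] yaxis 13.3 xaxis [ 0.005 -0.001 -1.   ] j6 -22.2 F [ 0.9  -1.03 -2.69] gap 0.0594
tool shift mm [ 12.2 -75.2 200.4]
scene roll_tall_mid [([0.551, -0.017, 0.187], 0.82), ([0.577, -0.224, -0.001], 0.71)]
scene stand_tall_base [([0.553, -0.015, 0.0], 0.94)]
scene tray_bay [([0.525, -0.23, 0.009], 0.83), ([0.271, 0.257, 0.008], 0.71)]
scene tray [([0.577, -0.227, -0.0], 0.8), ([0.315, 0.266, 0.0], 0.67)]
scene core_mid [([0.623, -0.216, 0.026], 0.96)]
top roll_tall_mid []
top stand_tall_base [([0.554, -0.018, -0.002], 0.93)]
top tray_bay []
top tray [([0.551, -0.02, 0.047], 0.18)]
top core_mid [([0.582, 0.208, 0.044], 0.69)]
```

View pics/scene1.png

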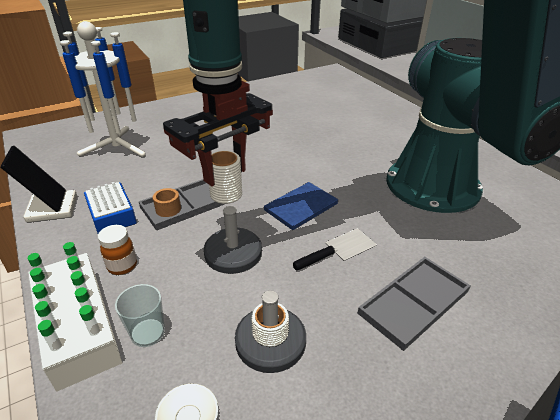

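The roll hangs clear at (226,178) above the bare post at (231,225), and the stand hasn't moved. Before placing, I turn the jaws across the tray, away from the core. Turning here is safe because the roll's foot is about 30 mm above the tip.

>>> arm_command([
  {"x": -0.01, "y": 0, "z": 0, "wx": 0, "wy": 0, "wz": 0},
  {"x": 0, "y": 0, "z": 0, "wx": 8, "wy": 0, "wz": 0},
  {"x": 0, "y": 0, "z": 0, "wx": 8, "wy": 0, "wz": 0},
  {"x": 0, "y": 0, "z": 0, "wx": 8, "wy": 0, "wz": 0},
  {"x": 0, "y": 0, "z": 0, "wx": 8, "wy": 0, "wz": 0},
  {"x": 0, "y": 0, "z": 0, "wx": 8, "wy": 0, "wz": 0},
  {"x": 0, "y": 0, "z": 0, "wx": 8, "wy": 0, "wz": 0},
  {"x": 0, "y": 0, "z": 0, "wx": 8, "wy": 0, "wz": 0},
])

```text
time: 14.1
ee_pos: [0.5531, -0.0165, 0.2201]
eef_rot: [131.4, 90.0, -1.6]
wrist_force: [-0.2, 0.0, -2.1]
finger_gap: 0.0597
```

>>> arm_command([
  {"x": 0, "y": 0, "z": 0, "wx": 8, "wy": 0, "wz": 0},
  {"x": 0, "y": 0, "z": 0, "wx": 8, "wy": 0, "wz": 0},
  {"x": 0, "y": 0, "z": 0, "wx": 8, "wy": 0, "wz": 0},
  {"x": 0, "y": 0, "z": 0, "wx": 8, "wy": 0, "wz": 0},
  {"x": 0, "y": 0, "z": 0, "wx": 0, "wy": 0, "wz": 0},
  {"x": 0, "y": 0, "z": 0, "wx": 0, "wy": 0, "wz": 0},
  {"x": 0, "y": 0, "z": 0, "wx": 0, "wy": 0, "wz": 0},
])

```text
time: 14.8
ee_pos: [0.5529, -0.0164, 0.2196]
eef_rot: [170.7, 90.0, 6.1]
wrist_force: [-0.0, 0.5, -3.0]
finger_gap: 0.0595
```

Run:
```python
from h import *
to([.527,-.229,.2])
```

```text
t 14.8 p [ 0.5529 -0.0164  0.2196] yaxis -74.5 xaxis [ 0.  0. -1.] j6 65.7 F [-0.    0.49 -2.95] gap 0.0595
tool shift mm [ 19.6 198.   81.7]
```

Now to above the bay, in 12 rows with soft ends.

>>> arm_command([
  {"x": 0, "y": 0.01, "z": 0.0041, "wx": 0, "wy": 0, "wz": 0},
  {"x": 0, "y": 0.02, "z": 0.0083, "wx": 0, "wy": 0, "wz": 0},
  {"x": 0, "y": 0.025, "z": 0.0103, "wx": 0, "wy": 0, "wz": 0},
  {"x": 0, "y": 0.025, "z": 0.0103, "wx": 0, "wy": 0, "wz": 0},
  {"x": 0, "y": 0.025, "z": 0.0103, "wx": 0, "wy": 0, "wz": 0},
  {"x": 0, "y": 0.025, "z": 0.0103, "wx": 0, "wy": 0, "wz": 0},
  {"x": 0, "y": 0.025, "z": 0.0103, "wx": 0, "wy": 0, "wz": 0},
  {"x": 0, "y": 0.02, "z": 0.0083, "wx": 0, "wy": 0, "wz": 0},
])

```text
time: 15.6
ee_pos: [0.5288, -0.2066, 0.2193]
eef_rot: [67.9, 90.0, -96.7]
wrist_force: [-0.1, 0.1, -3.0]
finger_gap: 0.0595
```

>>> arm_command([
  {"x": 0, "y": 0.015, "z": 0.0062, "wx": 0, "wy": 0, "wz": 0},
  {"x": 0, "y": 0.008, "z": 0.0033, "wx": 0, "wy": 0, "wz": 0},
  {"x": 0.01, "y": 0, "z": 0, "wx": 0, "wy": 0, "wz": 0},
  {"x": 0.01, "y": 0, "z": 0, "wx": 0, "wy": 0, "wz": 0},
  {"x": 0, "y": 0, "z": 0, "wx": 0, "wy": 0, "wz": 0},
  {"x": 0, "y": 0, "z": 0, "wx": 0, "wy": 0, "wz": 0},
])

```text
time: 16.2
ee_pos: [0.5259, -0.2278, 0.1984]
eef_rot: [-53.3, 89.9, 142.1]
wrist_force: [-0.5, 0.3, -2.4]
finger_gap: 0.0598
```

Run:
```python
from h import *
to([.527,-.229,.067])
c=bot.calibration('wrist')
ims=[bot.capture(n) for n in('wrist','scene')]
cv2.imwrite('pics/w2.png',cv2.resize(np.hstack(ims),(800,300))[:,:,::-1])
for n in('wrist','scene'):
  for q in ['roll_tall_mid','tray','tray_bay','core_mid']:
    print(n,q,[(np.round(d['xyz'],4).tolist(),round(d['confidence'],2)) for d in bot.pinpoint(n,q)])
```

```text
t 16.2 p [ 0.5259 -0.2278  0.1984] yaxis -74.6 xaxis [-0.002  0.001 -1.   ] j6 44.3 F [-0.45  0.29 -2.42] gap 0.0598
tool shift mm [131.4   1.7  -0.9]
wrist roll_tall_mid [([0.5257, -0.2255, 0.1763], 0.97)]
wrist tray [([0.5752, -0.2217, 0.0001], 0.67)]
wrist tray_bay [([0.5264, -0.2306, 0.0019], 0.92)]
wrist core_mid []
scene roll_tall_mid [([0.525, -0.2273, 0.1753], 0.6)]
scene tray [([0.5738, -0.2274, 0.0014], 0.68), ([0.5275, -0.2282, 0.174], 0.65), ([0.3129, 0.2673, -0.0012], 0.64)]
scene tray_bay [([0.5256, -0.2285, 0.0042], 0.91), ([0.2695, 0.2575, 0.0066], 0.72), ([0.5253, -0.2295, 0.1733], 0.6)]
scene core_mid [([0.6242, -0.2154, 0.0275], 0.82), ([0.5869, 0.2119, 0.0476], 0.66)]
```

View pics/w2.png

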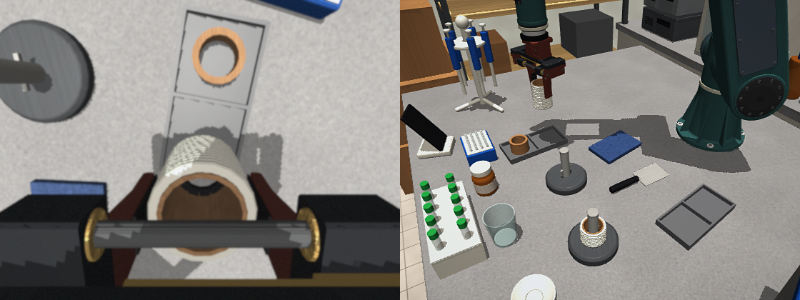

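The roll hangs upright over the empty bay, with the core at (220,58) in the wrist half of the image. All estimates agree within 3 mm. Lowering.

>>> arm_command([
  {"x": 0.012, "y": 0.001, "z": -0.0005, "wx": 0, "wy": 0, "wz": 0},
  {"x": 0.018, "y": 0, "z": 0, "wx": 0, "wy": 0, "wz": 0},
  {"x": 0.018, "y": 0, "z": 0, "wx": 0, "wy": 0, "wz": 0},
  {"x": 0.016, "y": 0, "z": 0, "wx": 0, "wy": 0, "wz": 0},
  {"x": 0.016, "y": 0, "z": 0, "wx": 0, "wy": 0, "wz": 0},
  {"x": 0.015, "y": 0, "z": 0, "wx": 0, "wy": 0, "wz": 0},
  {"x": 0.013, "y": 0, "z": 0, "wx": 0, "wy": 0, "wz": 0},
  {"x": 0.01, "y": 0, "z": 0, "wx": 0, "wy": 0, "wz": 0},
])

```text
time: 17.5
ee_pos: [0.5266, -0.2296, 0.0798]
eef_rot: [-48.1, 89.9, 147.2]
wrist_force: [-0.3, -0.1, -3.4]
finger_gap: 0.0596
```

>>> arm_command([
  {"x": 0.004, "y": 0, "z": 0, "wx": 0, "wy": 0, "wz": 0},
  {"x": 0.003, "y": 0, "z": 0, "wx": 0, "wy": 0, "wz": 0},
  {"x": 0.002, "y": 0, "z": 0, "wx": 0, "wy": 0, "wz": 0},
  {"x": 0, "y": 0, "z": 0, "wx": 0, "wy": 0, "wz": 0},
  {"x": 0, "y": 0, "z": 0, "wx": 0, "wy": 0, "wz": 0},
])

```text
time: 18.0
ee_pos: [0.5274, -0.23, 0.0727]
eef_rot: [140.3, 90.0, -24.3]
wrist_force: [0.3, 0.3, -2.4]
finger_gap: 0.0597
```

>>> arm_command([
  {"x": 0.002, "y": 0, "z": 0, "wx": 0, "wy": 0, "wz": 0},
  {"x": 0, "y": 0, "z": 0, "wx": 0, "wy": 0, "wz": 0},
  {"x": 0, "y": 0, "z": 0, "wx": 0, "wy": 0, "wz": 0},
])

```text
time: 18.3
ee_pos: [0.5271, -0.2298, 0.0703]
eef_rot: [179.8, 90.0, 15.1]
wrist_force: [-0.4, -0.8, -2.2]
finger_gap: 0.0591
```

>>> arm_command([
  {"x": 0.002, "y": 0, "z": 0, "wx": 0, "wy": 0, "wz": 0},
  {"x": 0, "y": 0, "z": 0, "wx": 0, "wy": 0, "wz": 0},
  {"x": 0, "y": 0, "z": 0, "wx": 0, "wy": 0, "wz": 0},
])

```text
time: 18.6
ee_pos: [0.527, -0.2297, 0.0681]
eef_rot: [-57.7, 90.0, 137.6]
wrist_force: [-0.7, -0.5, -3.3]
finger_gap: 0.0591
```

>>> arm_command([
  {"x": 0.001, "y": 0, "z": 0, "wx": 0, "wy": 0, "wz": 0},
  {"x": 0, "y": 0, "z": 0, "wx": 0, "wy": 0, "wz": 0},
  {"x": 0, "y": 0, "z": 0, "wx": 0, "wy": 0, "wz": 0},
])

```text
time: 18.9
ee_pos: [0.5272, -0.2299, 0.0676]
eef_rot: [154.4, 90.0, -10.3]
wrist_force: [-1.4, 0.2, 2.7]
finger_gap: 0.0595
```

The foot is on the floor (+2.7 N). Release, then retreat straight up.

>>> arm_command([
  {"x": 0, "y": 0, "z": 0, "wx": 0, "wy": 0, "wz": 0},
  {"x": 0, "y": 0, "z": 0, "wx": 0, "wy": 0, "wz": 0},
  {"x": 0, "y": 0, "z": 0, "wx": 0, "wy": 0, "wz": 0},
  {"x": 0, "y": 0, "z": 0, "wx": 0, "wy": 0, "wz": 0},
  {"x": 0, "y": 0, "z": 0, "wx": 0, "wy": 0, "wz": 0},
  {"x": 0, "y": 0, "z": 0, "wx": 0, "wy": 0, "wz": 0},
], grip=1)

```text
time: 19.5
ee_pos: [0.5271, -0.2298, 0.0672]
eef_rot: [-114.6, 90.0, 80.7]
wrist_force: [0.9, 0.3, -0.1]
finger_gap: 0.0875
```

>>> arm_command([
  {"x": -0.01, "y": 0, "z": 0, "wx": 0, "wy": 0, "wz": 0},
  {"x": -0.02, "y": 0, "z": 0, "wx": 0, "wy": 0, "wz": 0},
  {"x": -0.025, "y": 0, "z": 0, "wx": 0, "wy": 0, "wz": 0},
  {"x": -0.025, "y": 0, "z": 0, "wx": 0, "wy": 0, "wz": 0},
  {"x": -0.025, "y": 0, "z": 0, "wx": 0, "wy": 0, "wz": 0},
  {"x": -0.025, "y": 0, "z": 0, "wx": 0, "wy": 0, "wz": 0},
  {"x": -0.02, "y": 0, "z": 0, "wx": 0, "wy": 0, "wz": 0},
  {"x": 0, "y": 0, "z": 0, "wx": 0, "wy": 0, "wz": 0},
])

```text
time: 20.3
ee_pos: [0.5289, -0.2308, 0.2209]
eef_rot: [135.0, 89.6, -29.7]
wrist_force: [-0.3, -0.9, 0.1]
finger_gap: 0.0878
```

Run:
```python
from h import *
to([.527,-.229,.2])
ims=[bot.capture(n) for n in('wrist','scene')]
cv2.imwrite('pics/w3.png',cv2.resize(np.hstack(ims),(800,300))[:,:,::-1])
for n in('wrist','scene'):
  for q in ['roll_tall_mid','tray_bay','core_mid','stand_tall_base','roll_short_mid']:
    print(n,q,[(np.round(d['xyz'],4).tolist(),round(d['confidence'],2)) for d in bot.pinpoint(n,q)])
```

```text
t 20.3 p [ 0.5289 -0.2308  0.2209] yaxis -74.7 xaxis [ 0.006 -0.003 -1.   ] j6 44.2 F [-0.26 -0.85  0.1 ] gap 0.0878
tool shift mm [20.9 -2.3  1.4]
wrist roll_tall_mid [([0.5284, -0.2316, 0.047], 0.68)]
wrist tray_bay []
wrist core_mid []
wrist stand_tall_base [([0.5513, -0.0113, 0.0041], 0.66), ([0.5272, -0.2347, 0.0061], 0.21)]
wrist roll_short_mid [([0.5776, -0.2223, 0.0014], 0.28)]
scene roll_tall_mid [([0.5276, -0.229, 0.0443], 0.92), ([0.5522, -0.0147, 0.1211], 0.62)]
scene tray_bay [([0.524, -0.2283, 0.0085], 0.81), ([0.2694, 0.2526, 0.0063], 0.78), ([0.5508, -0.0124, 0.1173], 0.24)]
scene core_mid [([0.6202, -0.216, 0.0259], 0.9), ([0.5502, -0.014, 0.0], 0.51)]
scene stand_tall_base [([0.552, -0.015, -0.0017], 0.95)]
scene roll_short_mid [([0.5911, 0.2101, 0.0463], 0.76)]
```

View pics/w3.png

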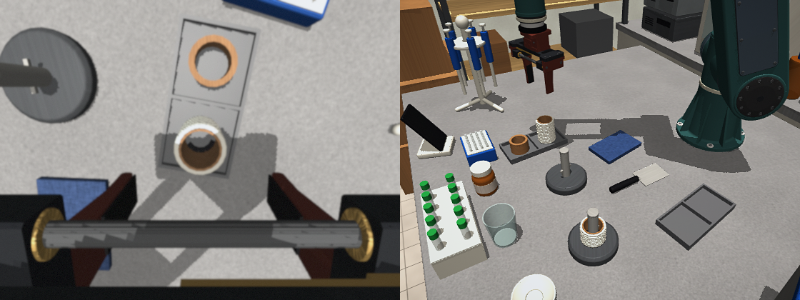

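The roll stands upright in the empty bay (wrist view (200,147), scene view (545,128)), and the stand, short roll and core haven't moved. Handing in.

```bash
python3 -c "
from bench import bot
print(bot.job_done())"
```

```text
the job is handed in; nothing more can be done
None
```

The tall roll is off its spindle and standing upright in the empty bay of the grey tray, released. I handed the job in at about 21 s of the 64 s limit.

**Freeing it:** I gripped the roll, lifted it lightly against the ears and turned it anticlockwise in 10–15° steps, lowering it before each turn. It was blocked up to 65°, marginal at 75° and free at 85°. The pull against the ears read at most 17 N, below the 25 N that lifts the stand. I then drew it straight up, set it down until the floor took its weight (+2.7 N), opened the jaws and retreated.

**Last checks:**
- **Roll in the bay:** it measured (0.528, −0.230), 1–4 mm from the bay-centre estimates. Its centre was 44–47 mm above the bench, against 46 mm expected.
- **Other items:** the tall roll's stand, the short roll and the core measured within about 5 mm of their starting places. I did not re-measure the short roll's stand, but it looked unmoved in the last picture.
- **Robot:** the gripper was clear, with wrist force near zero.
- **Detections that disagreed:** the wrist view's last detection of the short roll was a low-confidence (0.28) false hit on the tray. The scene camera also gave lower-confidence false second hits for the roll and the core on the bare post and its stand.
- **Refused commands:** my first two move calls were refused for their format, with no motion.

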